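# Close the battery cover

### The job

Put the loose cover back on the grey battery box: lean it so that its lip hooks into the slot under the box's fixed bar, then pivot it down until the spring catch snaps over its other end and it lies flat and fully home. The slot sits farther in or out on every box, so feel for it, and never push on the box with more than 25 N.

Things in the scene. Friction and masses are not known exactly. Their poses are not given: they have to be found in the camera images.
- pack: Grey battery box fixed to the bench, 190 x 100 x 45 mm (x, y, z), a black cover seat on top. Origin: centre of its underside; z up; +x runs from the slot end (rocker switch) to the catch end (two posts on its face). The seat is screwed on through long slots, 0 to 30 mm from its +x end position towards -x; slot, stops and catch go with it. No reported pose shows how far: feel or see it.
- pack_seat (a point): Middle of the seat's ledge (51 mm high) if the seat is at its +x end position (15 mm in +x of the box's origin); axes as the box. Cover's underside lies on the ledge. From the seat's middle: ledge x -62 to 62, y -38 to 38, open at x -11 to 28, y -19 to 19; side rails 65 mm apart inside, 6 mm high; back stops' faces at x 46, 6 mm high. Closed cover's middle is within 1 mm of it.
- pack_slot (a point): Mouth of the slot at ledge height if the seat is at its +x end position (46.5 mm in -x of pack_seat): under the free edge of the fixed keeper bar; axes as the box. The real slot is 0 to 30 mm farther towards -x. It is 6 mm high, runs 9.5 mm deep towards -x to a wall, over 65 mm wide. The bar is 4 mm thick (6 to 10 mm above the ledge), 76 mm long in y. Push under 25 N.
- catch (a joint): Steel spring catch, 18 mm wide, mid-way across the seat's +x end: slide in m, 0 = sprung out, to 0.009 pushed back to +x. At 0 its tip is 40 mm in +x of the seat's middle; a slick ramp rises from the tip, 8 mm over the ledge, to x 46.3, 19.4 mm over it; hook underside 7 mm over the ledge. About 6 to 9 N down behind the rib pushes it back 4 to 6 mm, then it snaps out over the plate.
- cover_grip (a point): Middle of the grip rib of the loose grey cover (0.09 kg), 19 mm above its underside; it starts flat on the bench, rib up. z up from the plate, x from lip end to rear edge. Plate 90 x 60 x 6 mm, centred here. Rib across the middle: 14 mm thick in x, 44 long in y, 26 high over the plate. The bare plate behind the rib (+x) can be pressed.
- cover_lip (a point): Middle of the lip's tip at its underside, 55 mm towards -x and 19 mm below cover_grip; axes as the cover. The lip is 44 mm wide in y, 3 mm thick, level with the cover's underside, and sticks out 10 mm beyond the plate's -x end.

How it is judged:
By the outcome, as a careful person would: the job done as asked, in the order asked, and still so for the second after the job is handed in, with the robot touching nothing.
It also fails if it takes over 64 s, if anything falls off the work surface, if the arm or the gripper's body presses on something with over 40 N, if the wrist force passes 120 N, or if a joint passes its speed limit or range.

### The arm

A 6-joint arm with a two-finger parallel gripper is mounted at the origin on the work surface; the furniture and walls round the work are solid. World frame = base frame: x ahead of the robot, y to its left, z up, the work surface at z = 0. Lengths are in mm, angles in rad, forces in N, time in s.
With the tool pointing down it reaches from about 350 to 1000 mm from the base axis. Payload 7.1 kg.
Tool frame: the origin (TCP) lies on the centre line of the jaws, within the pads' length; the fingertips stand manip.tips_ahead ahead of it and the grasp point (between the pads) lies 5 mm behind it (manip.tips_ahead is the distance from the TCP to the fingertips, in mm); x points along the fingers, y is the direction in which the jaws open and shut, and the axes are right-handed (so a half turn about x gives the same grasp; the last joint's range is limited). The gripper opens to 85 mm and grips with 20 to 120 N. Pads are 22 mm wide; open, the fingers measure 114 mm over their backs; the gripper's body (76 mm by 85 mm) begins 54 mm behind the grasp point. The pads swing forward as they close: fully open they stand 13 mm farther back than shut.
Start: joints at [1.169, 0.423, 1.63, -0, 1.089, -0.019], TCP at [233.417, 579.76, 245.319] pointing down, gripper open.
Joint ranges: [-3, 3], [-0.9, 2.11], [0.09, 2.58], [-1.31, 4.45], [0.11, 2.69], [-2.54, 2.54]. Speed limits (rad/s): [2.39, 2.39, 3.01, 3.14, 3.14, 3.14].

### API

Orientations are given as a unit quaternion [w, x, y, z].
In Python, from bench import manip, imaging gives the robot as it stands. The module is installed in compiled form; this text tells all that it offers.
- The arm moves only by the tool send_rows, never from a script. Its argument "steps" is a list of rows, each a list of 7 numbers: the shift along the tool's x, y, z in mm, then the turn, a rotation vector about the tool's x, y, z in degrees, then the gripper's target within -1 to 1 (fully open at 1, half-way at 0, shut at -1). In form: [[dx, dy, dz, ax, ay, az, gripper], ...]. A call has 1 to 20 rows; each row shifts and turns the commanded pose from where the row before left it, along the tool's axes as they then stand; what a row does not reach is not made up. A row lasts 1/8 s, in which the tool goes at most 62.5 mm and 10.7 degrees, less where a joint would pass 70% of its speed; a pose out of reach is approached as far as the arm can. A call with a gripper value outside its range is refused whole. The fingers move at their own pace and stop on an object; the grip force is fixed at half the most. Time passes only in rows, so rows that do not move let the fingers close. It gives the time, the measured TCP pose, the force and the opening at its end, in the units of the state.
- manip.observe(): the state, without advancing time (a new reading comes with each control period).
- imaging.read_camera(name): name is "scene" or "top" or "wrist"; returns (picture, depth): 400x640x3 uint8, red, green, blue; 400x640 float32, mm along the optical axis (not along the pixel's ray), 0 where there is no reading.
- imaging.calibration(name): a dict with "intrinsics" (3x3 intrinsics, pixels), "origin" and "attitude" of the camera in the world; the wrist camera has in their place "hand_eye" (4x4, takes a point from camera to tool coordinates, whose origin is the TCP and whose axes are the tool frame's). Camera axes: x right, y down, z forward; pixel columns grow to the right and rows downward; lengths in mm; the calibration is good to about 2 mm. The wrist camera is an equidistant fisheye: a pixel r from the principal point sees the ray r / f radians off the axis. A picture is of the moment at which its call begins: read the wrist's pose just before it. calibration takes no time and is no camera call.
- manip.finish_job(): hands the job in, once; it reports no verdict.
Trained networks look in the newest picture that a camera, given by its name, has taken for a name from the list of things; names that differ only in an ending like _2 or _b are one class to them, and where a whole thing is asked for, a point or a joint stands for the part that bears it (a point fixed in the world has none). Each returns a list of dicts, best first, with "conf" (0 to 1); they miss things now and then, are a little off and sometimes report something else, mostly with a low value. They report only what shows in the picture. A call takes as long as a camera call.
- imaging.look_for(camera, query): "rect" ([left, top, width, height] in pixels, round what is visible of it).
- imaging.pinpoint(camera, query): "position" ([column, row] in pixels: a listed point, or the origin of a listed thing).
The state is a dict: "time": time; "q": joint angles; "qvel": joint speeds; "joint_efforts": joint torques, N m; "eef_pos": TCP position; "tcp_rot": TCP orientation; "force": force on the tool from outside, world axes, zero at the start; "wrist_torque": the same for the moment, N m; "width": finger opening in mm.
Only numpy, scipy, OpenCV 4.12 (cv2) and the standard library are available. Lean on these libraries where they do the work, as an engineer would, in place of code of your own. Each camera call takes 0.05 s, during which the arm holds its last target.

## Working session

There is one attempt and no reset: what is moved stays moved. The work goes in short steps, Python scripts to look and compute and a tool call to move; the robot and the scene stay as the last step left them, time stands still between calls to the robot, and variables do not carry over. Pictures are saved under pics/ and viewed, and the job is handed in when it is done.

Besides the shell and the picture viewer there is one more tool, called after "Emit:" as name([rows], argument=value, ...), one row to a line, values as JSON. send_rows: Moves the arm, as the interface text tells. Its arguments: {"type":"object","properties":{"steps":{"type":"array","items":{"type":"array","items":{"type":"number"}}}},"required":["steps"]}

```bash
mkdir -p pics; cat > h.py <<'E'
import numpy as np, cv2
from bench import manip, imaging
from scipy.spatial.transform import Rotation as R
def rot(q): return R.from_quat([q[1],q[2],q[3],q[0]])
def cap(cam,fn=None):
    s=manip.observe(); p,d=imaging.read_camera(cam)
    if fn: cv2.imwrite('pics/'+fn,p[:,:,::-1])
    return s,p,d
E
python3 - <<'E'
from h import *
s,p,d=cap('scene','s0.png'); 
print(s, manip.tips_ahead)
for c in ['scene','top','wrist']:
    print(c,imaging.calibration(c))
s,p,d=cap('top','t0.png'); np.save('td0.npy',d)
for n in ['pack','cover_grip','cover_lip','pack_seat','pack_slot','catch']:
    print(n,[ (r['position'],round(r['conf'],2)) for r in imaging.pinpoint('top',n)][:2])
E
```

```text
{'time': 0.0, 'q': array([ 1.16899765e+00,  4.23824641e-01,  1.63072602e+00,  8.29824688e-06,
        1.08857129e+00, -1.89918376e-02]), 'qvel': array([ 0.00160974,  0.00077585, -0.00021625, -0.00067756, -0.0009951 ,
        0.00107683]), 'joint_efforts': array([-1.91979940e-03, -5.57368720e+01, -2.81743062e+01, -8.48220566e-05,
        7.16919239e-03, -3.21890798e-05]), 'eef_pos': array([233.21317827, 579.2810078 , 244.54162622]), 'tcp_rot': array([ 0.69407783,  0.13399086,  0.69430875, -0.1350473 ]), 'force': array([0.32162231, 0.14127074, 0.264113  ]), 'wrist_torque': array([ 0.02248099,  0.02829008, -0.00089152]), 'width': 85.29247285742107} 14.0
scene {'intrinsics': array([[511.19512794,   0.        , 319.03066434],
       [  0.        , 511.19512794, 198.62698676],
       [  0.        ,   0.        ,   1.        ]]), 'origin': array([209.83595926, 227.17874045, 837.52134309]), 'attitude': array([ 0.10737918, -0.43580814,  0.86697537, -0.21655182])}
top {'intrinsics': array([[385.76636968,   0.        , 318.87485311],
       [  0.        , 385.76636968, 192.37544748],
       [  
[... 369 characters left out ...]
y([[-1.01169187e-03, -2.76859524e-01,  9.60909871e-01,
        -1.27517669e+02],
       [ 9.99999479e-01, -4.13856862e-04,  9.33605902e-04,
         3.95302715e-01],
       [ 1.39201458e-04,  9.60910315e-01,  2.76859799e-01,
        -7.12703814e+01],
       [ 0.00000000e+00,  0.00000000e+00,  0.00000000e+00,
         1.00000000e+00]])}
pack [([245.8, 194.5], 0.66)]
cover_grip [([367.2, 174.2], 0.73), ([376.1, 193.1], 0.63)]
cover_lip [([372.0, 173.2], 0.65)]
pack_seat [([239.0, 196.0], 0.81)]
pack_slot [([243.0, 177.0], 0.72), ([240.5, 196.3], 0.33)]Traceback (most recent call last):
  File "<stdin>", line 8, in <module>
ValueError: it knows: cover_grip, cover_lip, pack, pack_seat, pack_slot
```

View pics/t0.png

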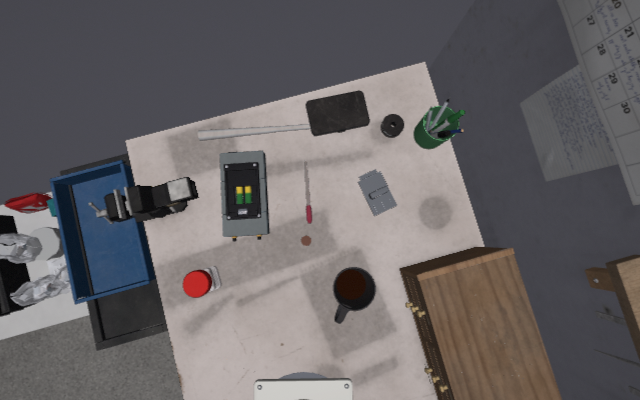

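View pics/s0.png

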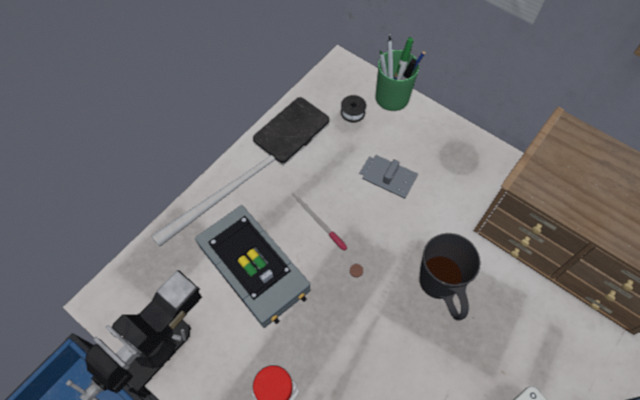

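```bash
python3 - <<'E'
import cv2,numpy as np
a=cv2.imread('pics/t0.png')
l=cv2.resize(a[140:250,205:285],None,fx=4.8,fy=4.8,interpolation=cv2.INTER_CUBIC)
r=cv2.resize(a[150:230,340:410],None,fx=5.5,fy=5.5,interpolation=cv2.INTER_CUBIC)
o=np.zeros((540,790,3),np.uint8);o[:l.shape[0],:l.shape[1]]=l;o[:r.shape[0],395:395+r.shape[1]]=r
cv2.imwrite('pics/t0z.png',o)
a=cv2.imread('pics/s0.png')
l=cv2.resize(a[195:335,185:320],None,fx=3,fy=3,interpolation=cv2.INTER_CUBIC)
r=cv2.resize(a[145:205,345:430],None,fx=4.5,fy=4.5,interpolation=cv2.INTER_CUBIC)
o=np.zeros((540,800,3),np.uint8);o[:l.shape[0],:l.shape[1]]=l;o[:r.shape[0],410:410+r.shape[1]]=r
cv2.imwrite('pics/s0z.png',o)
E
```

```text
(no output)
```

View pics/t0z.png

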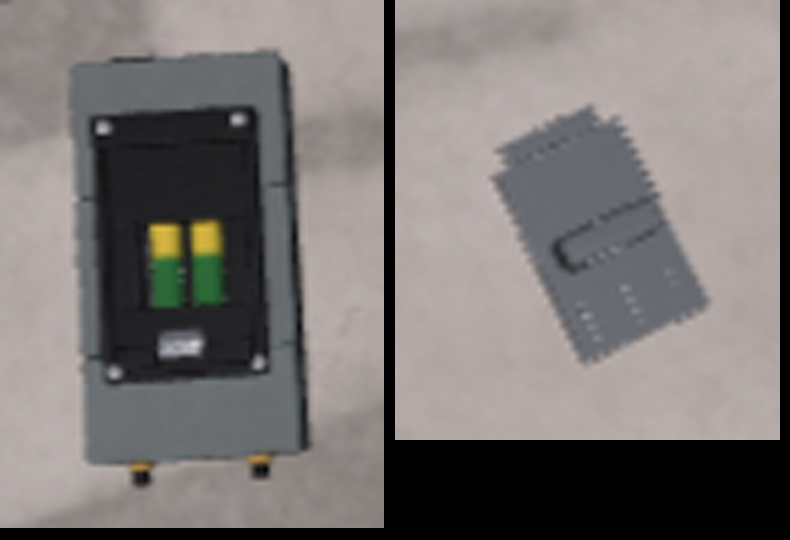

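View pics/s0z.png

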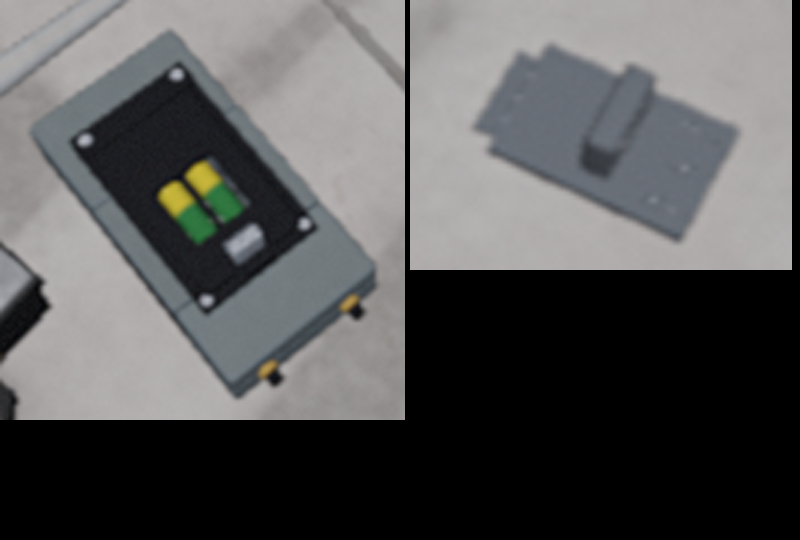

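```bash
cat >> h.py <<'E'
def w(cam,uv,z):
    c=imaging.calibration(cam);K=c['intrinsics'];A=rot(c['attitude']).as_matrix();o=np.array(c['origin'])
    r=A@np.linalg.inv(K)@np.array([uv[0],uv[1],1.]);return o+r*(z-o[2])/r[2]
E
python3 - <<'E'
from h import *
# box top corners zoom coordinates
f=lambda u,v:((u+.5)/4.8-.5+205,(v+.5)/4.8-.5+140)
C=[w('top',f(*p),45) for p in [(70,65),(277,53),(303,450),(87,462)]]
B=[w('top',f(*p),55) for p in [(91,116),(254,106),(268,374),(105,382)]]
for P in(C,B):
    P=np.array(P);m=P.mean(0);d=(P[2]+P[3]-P[0]-P[1])/2;e=(P[1]+P[2]-P[0]-P[3])/2
    print(P.round(1).tolist(),m.round(1),np.linalg.norm(d),np.degrees(np.arctan2(d[1],d[0])),np.linalg.norm(e))
print('catch',w('top',f(182,333),58),w('top',f(182,357),60))
print('bar',w('top',f(175,145),60))
g=lambda u,v:((u-395+.5)/5.5-.5+340,(v+.5)/5.5-.5+150)
P=np.array([w('top',g(*p),6) for p in [(495,175),(630,115),(710,303),(585,363)]]);d=(P[2]+P[3]-P[0]-P[1])/2;e=(P[1]+P[2]-P[0]-P[3])/2
print(P.mean(0),np.linalg.norm(d),np.degrees(np.arctan2(d[1],d[0])),np.linalg.norm(e))
P=[w('top',g(*p),32) for p in [(558,243),(652,203),(660,230),(575,270)]];print('rib',np.mean(P,0))
d=np.load('td0.npy')
print(d[180:186,225:262:4],d[185:200,376])
for n in ['pack','pack_seat','pack_slot','cover_grip','cover_lip']:
  try:
    imaging.read_camera('scene'); print(n,[(r['position'],round(r['conf'],2)) for r in imaging.pinpoint('scene',n)][:2])
  except Exception as ex: print(ex)
E
```

```text
[[613.3, 186.9, 45.0], [618.3, 89.3, 45.0], [431.2, 76.0, 45.0], [426.7, 175.5, 45.0]] [522.4 131.9  45. ] 187.30871586135677 -176.21673490848036 98.70363012077539
[[586.8, 174.2, 55.0], [590.9, 98.4, 55.0], [465.9, 91.0, 55.0], [463.0, 165.6, 55.0]] [526.7 132.3  55. ] 124.68500378039015 -176.30166775432278 75.25180361285199
catch [484.92864776 130.06137284  58.        ] [473.80641295 129.54969484  60.        ]
bar [571.92258831 134.01583868  60.        ]
[ 523.61035967 -177.47692518    6.        ] 88.1959501554055 -157.17044539480074 61.88440536078344
rib [ 521.52360357 -175.85830756   32.        ]
[[858.47546 864.3108  861.7514  862.3344  861.7371  863.1044  862.25775
  862.8872  855.7205  869.4368 ]
 [855.12933 862.11285 861.89014 859.94275 861.23315 863.1944  862.69495
  862.5526  856.9939  870.2171 ]
 [855.09186 862.3445  861.17267 861.94653 863.1734  861.19446 864.0125
  862.9696  857.58527 869.08417]
 [854.8871  861.8498  864.1144  863.5344  861.0939  862.0233  859.747
  860.81354 853.5449  866.65985]
 [855.3949  861.5728  862.54724 862.92444 861.2532  862.5376  862.9771
  861.88916 855.54755 868.1536 ]
 [857.5801  860.19855 863.5684  860.65845 859.6915  859.07043 862.82355
  863.7965  856.96265 867.22095]] [908.5332  910.2019  907.48444 906.8972  909.02875 885.0198  881.65704
 879.17456 882.0316  881.7968  880.55505 882.2243  905.89435 909.5773
 907.1365 ]
pack [([257.4, 270.5], 0.88), ([238.8, 242.4], 0.67)]
pack_seat [([256.4, 264.9], 0.66)]
pack_slot [([239.8, 242.7], 0.74)]
cover_grip [([388.0, 172.8], 0.71)]
cover_lip [([360.8, 166.1], 0.79)]
```

```bash
python3 - <<'E'
from h import *
s=manip.observe();M=rot(s['tcp_rot']).as_matrix();print(M.round(3),s['time'])
print(np.degrees(np.arctan2(M[1,1],M[0,1])), np.degrees(s['q'][0]))
E
```

```text
[[ 0.     0.374  0.928]
 [ 0.     0.928 -0.374]
 [-1.     0.     0.   ]] 0.85
68.06759429304024 66.97697827786082
```

```bash
cat >> h.py <<'E'
def plan(target,yaw,lean=0.0):
    """print shift (tool axes) to reach target and turn needed. yaw: direction of tool y; lean deg (neg about tool z)"""
    s=manip.observe();M=rot(s['tcp_rot'])
    y=np.radians(yaw);Y=np.array([np.cos(y),np.sin(y),0]);X=np.array([0,0,-1.]);Z=np.cross(X,Y)
    T=R.from_matrix(np.array([X,Y,Z]).T)*R.from_euler('z',lean,degrees=True)
    d=np.array(target)-s['eef_pos']
    print('t',s['time'],'pos',s['eef_pos'].round(2),'F',s['force'].round(2),'w',round(s['width'],1))
    print('shift tool(now)',M.inv().apply(d).round(2),'shift in target frame',T.inv().apply(d).round(2),'turn',np.degrees((M.inv()*T).as_rotvec()).round(2))
E
python3 - <<'E'
from h import *
d=np.load('td0.npy'); 
for y in range(150,280,10): print(y,(907-d[y,90:230:10]).round(0).astype(int))
plan([515,131,300],3.7)
E
```

```text
150 [ -64  -78  -97 -111  -12  -13  -13  -15  -12  -16  -16  -14  -17  -15]
160 [-130 -151  -91  -37  -11  -11  -12  -12  -10  -12  -13  -10  -13   35]
170 [-34 -44 -62 -80 -84  -5  -8  -8  -8  -9 -10 -11  -8  33]
180 [-92 -94 -91 -95 -70  -8  -4  -5  -2 107  93  -5  -4  38]
190 [-88 -89 -90 -89 127 123  94  96 109 108 101  -2  -3  -4]
200 [-83 -86 132 118 130 132 102  96 106 100   0  -3  -4   0]
210 [-82  82 131 129 131 133 103  53  24  13   4   1   2   1]
220 [-80 -78 105  87 -76  17   8   7   6   5   6   6   4   1]
230 [-77 -77 -76 -75 -78 -48   8   8   8   8   8   6   7   5]
240 [-75 -74 -74 -74 -74 -20  13  11  10  10   9   8   9   9]
250 [-71 -71 -72 -71 -72 -12  11  12  11  12  13   9  11  13]
260 [-67 -70 -69 -69 -70 -72 -59  16  14  12  15  13  15  12]
270 [-63 -66 -66 -66 -65 -64 -42  17  20  19  18 107  77  19]
t 0.85 pos [233.44 579.76 245.35] F [ 0.6   0.78 -0.81] w 85.4
shift tool(now) [ -54.67 -311.11  428.8 ] shift in target frame [-54.65 252.01 465.99] turn [64.37 -0.   -0.  ]
```

Emit:
send_rows([
  [-6.1, -34.6, 47.6, 0, 0, 0, 1],
  [-6.1, -34.6, 47.6, 0, 0, 0, 1],
  [-6.1, -34.6, 47.6, 0, 0, 0, 1],
  [-6.1, -34.6, 47.6, 0, 0, 0, 1],
  [-6.1, -34.6, 47.6, 0, 0, 0, 1],
  [-6.1, -34.6, 47.6, 0, 0, 0, 1],
  [-6.1, -34.6, 47.6, 0, 0, 0, 1],
  [-6.1, -34.6, 47.6, 0, 0, 0, 1],
  [-6.1, -34.6, 47.6, 0, 0, 0, 1],
  [0, 0, 0, 10.5, 0, 0, 1],
  [0, 0, 0, 10.5, 0, 0, 1],
  [0, 0, 0, 10.5, 0, 0, 1],
  [0, 0, 0, 10.5, 0, 0, 1],
  [0, 0, 0, 10.5, 0, 0, 1],
  [0, 0, 0, 10.5, 0, 0, 1],
  [0, 0, 0, 1.4, 0, 0, 1],
])

```text
time: 2.85
eef_pos: [514.5, 130.9, 300.3]
tcp_rot: [0.516, 0.484, 0.516, -0.484]
force: [0.5, -0.1, -0.0]
width: 85.2
```

```bash
python3 - <<'E'
from h import *
s,p,d=cap('wrist','w1.png'); np.save('w1d.npy',d); import pickle; pickle.dump(s,open('w1.pkl','wb'))
for n in ['pack','pack_seat','pack_slot']:
    print(n,[(r['position'],round(r['conf'],2)) for r in imaging.pinpoint('wrist',n)][:2])
plan([515,131,300],3.7)
E
```

```text
pack [([326.7, 159.8], 0.97), ([316.6, 166.2], 0.28)]
pack_seat [([315.0, 163.3], 0.55)]
pack_slot [([354.8, 167.7], 0.97), ([314.9, 343.0], 0.64)]
t 3.05 pos [514.51 130.86 300.24] F [-0.81 -0.18  0.47] w 85.5
shift tool(now) [ 0.25  0.49 -0.11] shift in target frame [ 0.24  0.49 -0.11] turn [ 0.11  0.   -0.  ]
```

View pics/w1.png

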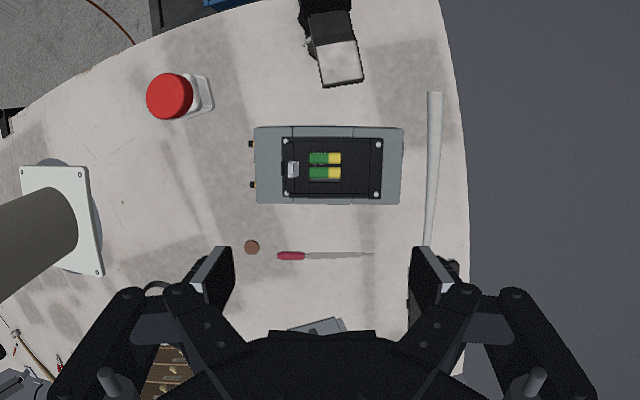

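```bash
cat >> h.py <<'E'
def wr(s,uv,z):
    c=imaging.calibration('wrist');K=c['intrinsics'];H=c['hand_eye']
    a=np.array([(uv[0]-K[0,2]),(uv[1]-K[1,2])]);r=np.hypot(*a);th=r/K[0,0]
    v=np.array([np.sin(th)*a[0]/r,np.sin(th)*a[1]/r,np.cos(th)])
    M=rot(s['tcp_rot']).as_matrix()
    o=M@H[:3,3]+s['eef_pos'];v=M@H[:3,:3]@v
    return o+v*(z-o[2])/v[2]
E
python3 - <<'E'
import cv2
a=cv2.imread('pics/w1.png')
cv2.imwrite('pics/w1z.png',cv2.resize(a[115:215,245:405],None,fx=5,fy=5,interpolation=cv2.INTER_CUBIC))
E
```

```text
(no output)
```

View pics/w1z.png

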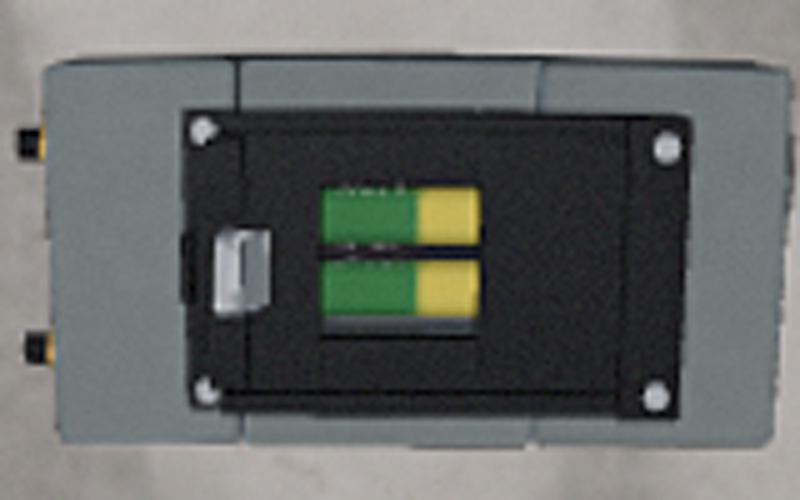

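```bash
python3 - <<'E'
from h import *; import pickle
s=pickle.load(open('w1.pkl','rb'))
f=lambda u,v:((u+.5)/5-.5+245,(v+.5)/5-.5+115)
W=lambda u,v,z: wr(s,f(u,v),z)
def quad(P):
    P=np.array(P);m=P.mean(0);d=(P[0]+P[3]-P[1]-P[2])/2;e=(P[1]+P[0]-P[2]-P[3])/2
    print(P.round(1).tolist(),m.round(1),np.linalg.norm(d).round(1),np.degrees(np.arctan2(d[1],d[0])).round(2),np.linalg.norm(e).round(1));return m,d/np.linalg.norm(d)
m,dx=quad([W(44,62,45),W(788,68,45),W(770,446,45),W(60,442,45)])
b,_=quad([W(183,110,51),W(692,117,51),W(680,418,51),W(190,408,51)])
for n,p in dict(baredge=W(622,265,61),bar_edge_low=W(622,265,57),catchtip=W(270,270,59),catchback=W(215,270,70),rail_t=W(400,120,57),rail_b=W(400,395,57)).items():
    r=p-m; print(n,p.round(1),'along',round(r@dx,1),'from seat c',round((p-b)@dx,1), 'lat', round(np.cross(dx[:2],r[:2])+0,1))
print('seat',round((b-m)@dx,1),np.cross(dx[:2],(b-m)[:2]))
E
```

```text
[[425.9, 177.6, 45.0], [611.8, 188.6, 45.0], [618.7, 89.7, 45.0], [432.0, 78.9, 45.0]] [522.1 133.7  45. ] 186.6 -176.65 99.1
[[462.3, 167.5, 51.0], [586.9, 174.3, 51.0], [592.1, 97.4, 51.0], [466.9, 92.1, 51.0]] [527.1 132.8  51. ] 125.0 -177.21 76.3
baredge [571.2 137.7  61. ] along -49.3 from seat c -44.4 lat -1.1
bar_edge_low [571.9 137.   57. ] along -49.9 from seat c -45.0 lat -0.4
catchtip [486.2 130.4  59. ] along 36.1 from seat c 41.0 lat 1.2
catchback [473.8 131.8  70. ] along 48.3 from seat c 53.2 lat -0.9
rail_t [515.2 168.6  57. ] along 4.8 from seat c 9.7 lat -35.2
rail_b [519.8 100.5  57. ] along 4.3 from seat c 9.2 lat 33.0
seat -4.9 1.1374924951532073<stdin>:11: DeprecationWarning: Arrays of 2-dimensional vectors are deprecated. Use arrays of 3-dimensional vectors instead. (deprecated in NumPy 2.0)
<stdin>:12: DeprecationWarning: Arrays of 2-dimensional vectors are deprecated. Use arrays of 3-dimensional vectors instead. (deprecated in NumPy 2.0)
```

```bash
python3 - <<'E'
from h import *
plan([522.5,-176.5,230],22.9)
E
```

```text
t 3.05 pos [514.51 130.86 300.24] F [-0.81 -0.18  0.47] w 85.5
shift tool(now) [ 70.25 -12.45 307.21] shift in target frame [  70.24 -112.25  286.24] turn [-19.09   0.    -0.  ]
```

Emit:
send_rows([
  [11.7, -2.1, 51.2, 0, 0, 0, 1],
  [11.7, -2.1, 51.2, 0, 0, 0, 1],
  [11.7, -2.1, 51.2, 0, 0, 0, 1],
  [11.7, -2.1, 51.2, 0, 0, 0, 1],
  [11.7, -2.1, 51.2, 0, 0, 0, 1],
  [11.7, -2.1, 51.2, 0, 0, 0, 1],
  [0, 0, 0, -9.5, 0, 0, 1],
  [0, 0, 0, -9.6, 0, 0, 1],
  [0, 0, 0, 0, 0, 0, 1],
])

```text
time: 4.18
eef_pos: [521.5, -176.7, 229.9]
tcp_rot: [0.589, 0.392, 0.589, -0.392]
force: [1.0, 0.3, -0.3]
width: 85.3
```

```bash
python3 - <<'E'
from h import *
s,p,d=cap('wrist','w2.png'); import pickle; pickle.dump(s,open('w2.pkl','wb'))
plan([522.5,-176.5,230],22.9)
a=cv2.imread('pics/w2.png')
z=cv2.resize(a[120:270,220:420],None,fx=4,fy=4,interpolation=cv2.INTER_CUBIC);cv2.imwrite('pics/w2z.png',z)
E
```

```text
t 4.225 pos [ 521.57 -176.54  230.  ] F [ 0.34  0.99 -0.11] w 85.3
shift tool(now) [-0.    0.87  0.32] shift in target frame [-0.    0.87  0.32] turn [-0.27 -0.    0.  ]
```

View pics/w2z.png

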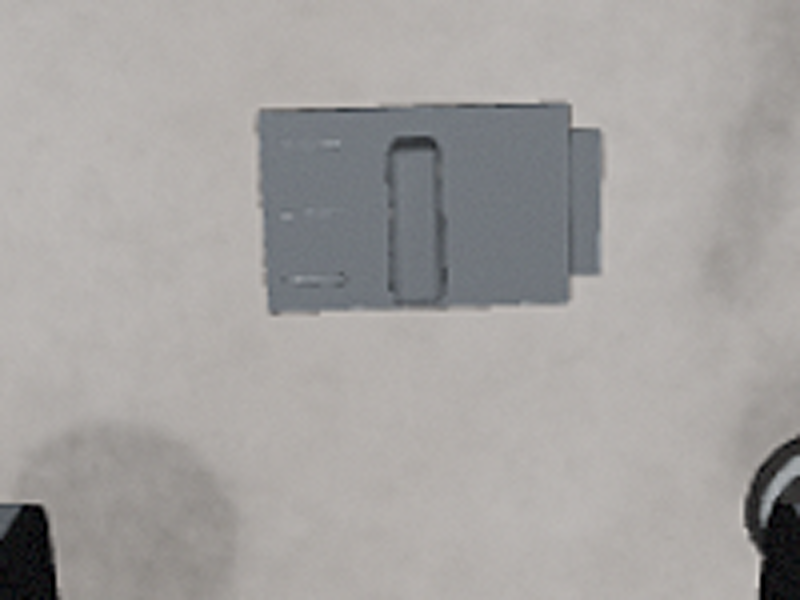

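```bash
python3 - <<'E'
from h import *; import pickle
s=pickle.load(open('w2.pkl','rb'))
W=lambda u,v,z: wr(s,((u+.5)/4-.5+220,(v+.5)/4-.5+120),z)
P=np.array([W(258,109,6),W(569,104,6),W(570,302,6),W(270,313,3)])
d=(P[1]+P[2]-P[0]-P[3])/2;print(P.round(1).tolist(),P.mean(0),np.linalg.norm(d),np.degrees(np.arctan2(d[1],d[0])))
# rib top
Q=np.array([W(390,146,32),W(437,145,32),W(443,302,32),W(394,302,32)]);print(Q.round(1).tolist(),Q.mean(0));e=(Q[0]+Q[1]-Q[2]-Q[3])/2;print(np.linalg.norm(e),np.degrees(np.arctan2(e[1],e[0]))-90)
print('lip',W(602,201,3))
E
```

```text
[[470.2, -165.4, 6.0], [551.6, -129.7, 6.0], [576.2, -183.1, 6.0], [495.5, -221.5, 3.0]] [ 523.38205203 -174.95252029    5.25      ] 89.12929957810513 24.57046122291206
[[508.1, -157.3, 32.0], [519.5, -152.2, 32.0], [537.9, -191.3, 32.0], [525.5, -196.5, 32.0]] [ 522.74487859 -174.32253353   32.        ]
43.06834242189599 24.611012072095562
lip [ 572.84536258 -152.07506407    3.        ]
```

```bash
python3 - <<'E'
from h import *
plan([522.8,-175,23],24.6)
E
```

```text
t 4.225 pos [ 521.57 -176.54  230.  ] F [ 0.34  0.99 -0.11] w 85.3
shift tool(now) [207.     1.74  -0.95] shift in target frame [207.     1.76  -0.89] turn [-1.97 -0.    0.  ]
```

Emit:
send_rows([
  [0, 1.75, -0.9, -1.97, 0, 0, 1],
  [45, 0, 0, 0, 0, 0, 1],
  [50, 0, 0, 0, 0, 0, 1],
  [50, 0, 0, 0, 0, 0, 1],
  [32, 0, 0, 0, 0, 0, 1],
  [20, 0, 0, 0, 0, 0, 1],
  [10, 0, 0, 0, 0, 0, 1],
  [0, 0, 0, 0, 0, 0, 1],
])

```text
time: 5.22
eef_pos: [523.1, -175.0, 23.1]
tcp_rot: [0.596, 0.381, 0.595, -0.381]
force: [0.1, 0.4, -0.8]
width: 85.5
```

Emit:
send_rows([
  [0, 0, 0, 0, 0, 0, 0],
  [0, 0, 0, 0, 0, 0, -0.4],
  [0, 0, 0, 0, 0, 0, -1],
  [0, 0, 0, 0, 0, 0, -1],
  [0, 0, 0, 0, 0, 0, -1],
  [0, 0, 0, 0, 0, 0, -1],
  [0, 0, 0, 0, 0, 0, -1],
  [0, 0, 0, 0, 0, 0, -1],
])

```text
time: 6.22
eef_pos: [523.2, -175.1, 23.6]
tcp_rot: [0.596, 0.381, 0.595, -0.381]
force: [-1.3, 1.1, 6.9]
width: 12.9
```

```bash
python3 - <<'E'
from h import *
cap('wrist','w3.png');cap('scene','s3.png')
plan([522.8,-175,23],24.6)
E
```

```text
t 6.325 pos [ 523.19 -175.12   23.53] F [-0.12  0.21  5.83] w 12.9
shift tool(now) [ 0.53 -0.31 -0.27] shift in target frame [ 0.53 -0.31 -0.27] turn [ 0.13  0.03 -0.03]
```

View pics/w3.png

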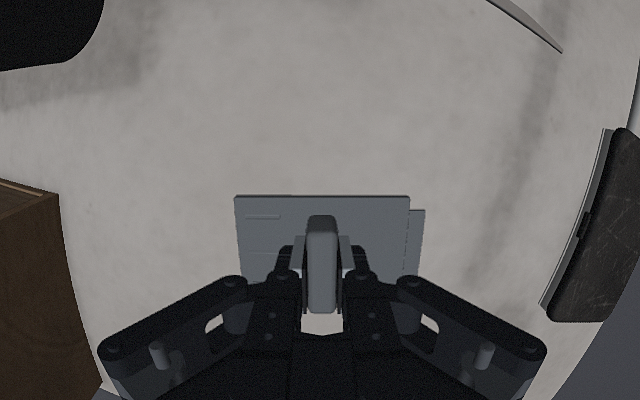

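```bash
cat >> h.py <<'E'
def tcp_for_tip(along,h,lean,yaw=3.5,S=(527.,132.7),off=(23.5,55.,0.),lat=0.):
    """along: mm from seat middle toward slot (pack -x); h above ledge of lip tip underside"""
    y=np.radians(yaw);u=np.array([np.cos(y),np.sin(y),0]);X=np.array([0,0,-1.]);Z=np.cross(X,u)
    T=R.from_matrix(np.array([X,u,Z]).T)*R.from_euler('z',-lean,degrees=True)
    tip=np.array([S[0],S[1],51.+h])+along*u+lat*Z
    return tip-T.apply(off),T
def go(along,h,lean,**k):
    p,T=tcp_for_tip(along,h,lean,**k);plan(p,k.get('yaw',3.5),-lean);return p
def tipstate(yaw=3.5,S=(527.,132.7),off=(23.5,55.,0.)):
    s=manip.observe();M=rot(s['tcp_rot']);t=s['eef_pos']+M.apply(off)
    y=np.radians(yaw);u=np.array([np.cos(y),np.sin(y),0]);Z=np.cross([0,0,-1.],u)
    d=t-np.array([S[0],S[1],51.]);Y=M.apply([0,1,0]);
    print('tip along %.2f lat %.2f h %.2f lean %.2f yaw %.2f'%(d@u,d@Z,d[2],np.degrees(np.arcsin(-Y[2])),np.degrees(np.arctan2(Y[1],Y[0]))),'F along %.2f lat %.2f up %.2f'%(s['force']@u,s['force']@Z,s['force'][2]),'w',round(s['width'],1),'t',s['time'])
E
python3 - <<'E'
from h import *
print(go(30,60,14))
E
```

```text
t 6.325 pos [ 523.19 -175.12   23.53] F [-0.12  0.21  5.83] w 12.9
shift tool(now) [-123.67  115.84 -284.32] shift in target frame [-121.1   -25.13 -307.01] turn [ 21.13   2.62 -13.88]
[509.35187842 131.62059464 147.10765383]
```

Emit:
send_rows([
  [-8, 0, 0, 0, 0, 0, -1],
  [-35, 0, 0, 0, 0, 0, -1],
  [-45, 0, 0, 0, 0, 0, -1],
  [-35.7, 0, 0, 0, 0, 0, -1],
  [0, 10.3, -25.3, 0, 0, 0, -1],
  [0, 20, -49.1, 0, 0, 0, -1],
  [0, 20, -49.1, 0, 0, 0, -1],
  [0, 20, -49.1, 0, 0, 0, -1],
  [0, 20, -49.1, 0, 0, 0, -1],
  [0, 15.3, -37.3, 0, 0, 0, -1],
  [0, 10.2, -25.3, 0, 0, 0, -1],
  [0, 0, 0, 7.1, 0, 0, -1],
  [0, 0, 0, 7, 0, 0, -1],
  [0, 0, 0, 7, 0, 0, -1],
  [0, 0, 0, 0, 0, -7, -1],
  [0, 0, 0, 0, 0, -7, -1],
  [0, 0, 0, 0, 0, 0, -1],
])

```text
time: 8.45
eef_pos: [510.3, 131.7, 146.4]
tcp_rot: [0.453, 0.418, 0.57, -0.543]
force: [-0.3, -0.5, -0.4]
width: 12.8
```

```bash
python3 - <<'E'
from h import *
s,p,d=cap('wrist','w4.png');import pickle; pickle.dump(s,open('w4.pkl','wb'))
cap('scene','s4.png');cap('top','t4.png')
tipstate(); go(30,60,14)
a=cv2.imread('pics/s4.png');b=cv2.imread('pics/t4.png')
o=np.zeros((600,800,3),np.uint8)
l=cv2.resize(a[150:350,150:350],(400,400));r=cv2.resize(b[120:260,180:320],(400,400));o[:400,:400]=l;o[:400,400:]=r;cv2.imwrite('pics/st4.png',o[:400])
E
```

```text
tip along 28.86 lat -0.07 h 59.46 lean 13.96 yaw 3.64 F along 0.09 lat 0.62 up -0.92 w 12.7 t 8.6
t 8.6 pos [508.19 131.51 146.53] F [ 0.13 -0.62 -0.92] w 12.7
shift tool(now) [-0.84  1.   -0.04] shift in target frame [-0.84  0.99 -0.04] turn [ 0.13  0.05 -0.04]
```

View pics/w4.png

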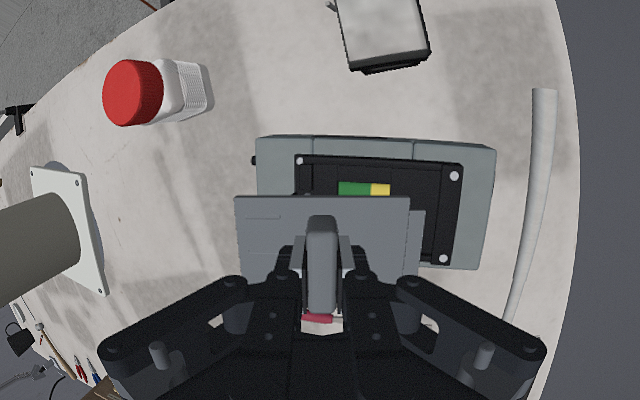

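View pics/st4.png

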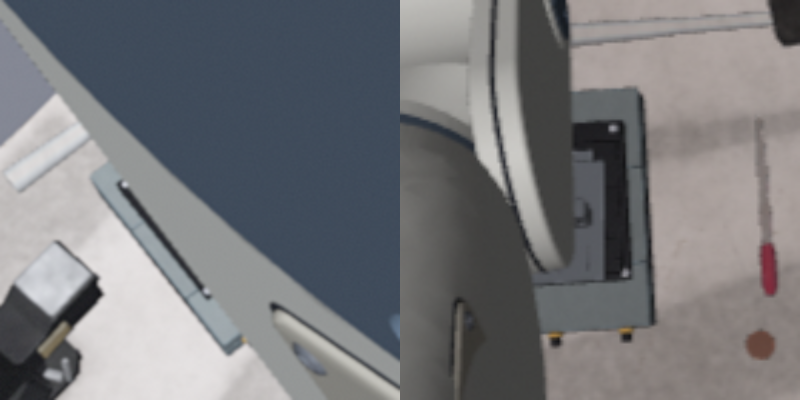

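```bash
cat >> h.py <<'E'
def projw(ptool):
    c=imaging.calibration('wrist');K=c['intrinsics'];H=np.linalg.inv(c['hand_eye'])
    v=H[:3,:3]@np.array(ptool,float)+H[:3,3];r=np.hypot(v[0],v[1]);th=np.arctan2(r,v[2])
    return np.array([K[0,2]+K[0,0]*th*v[0]/r,K[1,2]+K[0,0]*th*v[1]/r]).round(1)
E
python3 - <<'E'
from h import *
for p in [(17.5,-45,-30),(17.5,45,-30),(20.5,55,-22),(-8.5,0,-22)]: print(p,projw(p),projw(np.array(p)+[0,0,1]),projw(np.array(p)+[1,0,0]))
a=cv2.imread('pics/w4.png');cv2.imwrite('pics/w4z.png',cv2.resize(a[145:285,225:435],None,fx=3.8,fy=3.8,interpolation=cv2.INTER_CUBIC))
E
```

```text
(17.5, -45, -30) [232.4 196.2] [232.5 198.2] [232.9 195.7]
(17.5, 45, -30) [412.3 196.2] [412.1 198.1] [411.7 195.7]
(20.5, 55, -22) [427.4 209.4] [427.2 211.2] [426.8 208.8]
(-8.5, 0, -22) [322.6 231.9] [322.6 234.1] [322.6 231. ]
```

View pics/w4z.png

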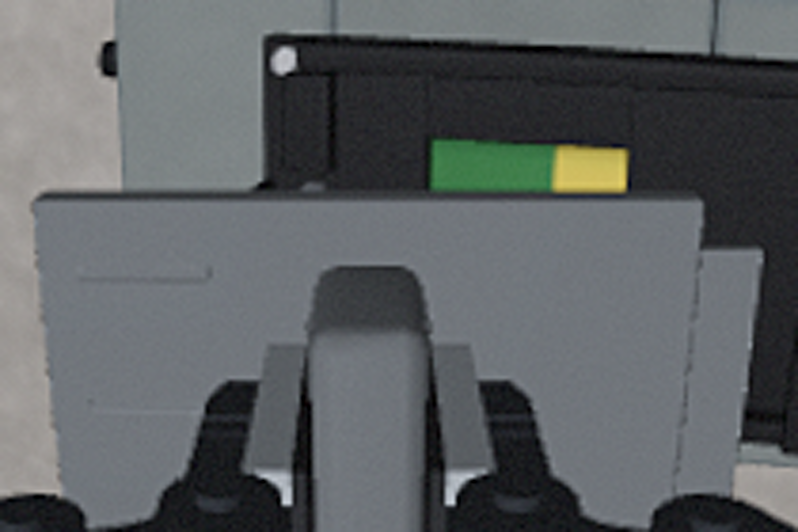

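```bash
python3 - <<'E'
from h import *; import pickle
from scipy.optimize import least_squares
a=cv2.imread('pics/w4.png');cv2.imwrite('pics/w4y.png',cv2.resize(a[125:275,245:505],None,fx=3,fy=3,interpolation=cv2.INTER_CUBIC))
obs=[((17.5,-45,-30),(235,197.1)),((17.5,45,-30),(410,197.4)),((20.5,55,-22),(425.6,210.6))]
f=lambda d:np.concatenate([projw(np.array(p)+d)-o for p,o in obs])
r=least_squares(f,[0,0,0],diff_step=.1);print(r.x,r.fun)
E
```

```text
[0. 0. 0.] [-2.6 -0.9  2.3 -1.2  1.8 -1.2]
```

View pics/w4y.png

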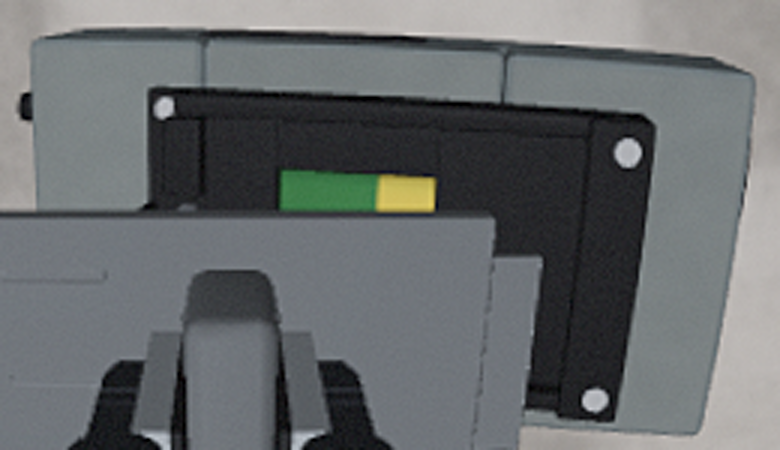

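```bash
sed -i 's/\]).round(1)$/])/' h.py; python3 - <<'E'
from h import *; import pickle
from scipy.optimize import least_squares
s=pickle.load(open('w4.pkl','rb'))
obs=[((17.5,-45,-30),(235,197.1)),((17.5,45,-30),(410,197.4)),((20.5,55,-22),(425.6,210.6))]
f=lambda d:np.concatenate([projw(np.array(p)+[d[0],d[1],d[2]])-o for p,o in obs])
r=least_squares(f,[0,0,0]);print(r.x,r.fun)
M=rot(s['tcp_rot']).as_matrix();S=np.array([527,132.7,51]);y=np.radians(3.5);u=np.array([np.cos(y),np.sin(y),0]);Z=np.cross([0,0,-1.],u)
for d in ([0,0,0],r.x,[2.5,0,0]):
  s2=dict(s);s2['eef_pos']=s['eef_pos']-M@np.array(d)
  for n,p,z in [('box',(33,40),45),('box',(752,75),45),('box',(698,434),45),('seat',(150,90),55),('seat',(655,120),61),('seat',(613,418),61),('baredge',(592,118),61),('baredge',(562,400),61)]:
    q=wr(s2,((p[0]+.5)/3-.5+245,(p[1]+.5)/3-.5+125),z)-S;print(n,'along %.1f lat %.1f'%(q@u,q@Z))
  print()
E
```

```text
[3.73759075 0.196074   1.70659926] [-0.05852954  0.3525689   0.38497163  0.01932582 -0.35156904 -0.39271768]
box along -96.6 lat -50.0
box along 87.7 lat -49.6
box along 88.4 lat 47.3
seat along -60.3 lat -38.7
seat along 59.9 lat -39.0
seat along 59.7 lat 35.6
baredge along 45.1 lat -38.4
baredge along 45.9 lat 31.5

box along -97.7 lat -51.4
box along 89.6 lat -51.0
box along 90.3 lat 47.5
seat along -60.8 lat -39.9
seat along 61.4 lat -40.2
seat along 61.2 lat 35.8
baredge along 46.4 lat -39.5
baredge along 47.1 lat 31.6

box along -97.2 lat -49.8
box along 89.1 lat -49.4
box along 89.8 lat 48.5
seat along -60.5 lat -38.3
seat along 61.1 lat -38.7
seat along 60.8 lat 36.8
baredge along 46.1 lat -38.0
baredge along 46.8 lat 32.7
```

```bash
sed -i 's/off=(23.5,55.,0.)/off=(23.5,55.,1.8)/' h.py; python3 - <<'E'
from h import *
tipstate();go(36,8,14)
E
```

```text
tip along 28.86 lat 1.73 h 59.46 lean 13.96 yaw 3.64 F along 0.09 lat 0.62 up -0.92 w 12.7 t 8.6
t 8.6 pos [508.19 131.51 146.53] F [ 0.13 -0.62 -0.92] w 12.7
shift tool(now) [48.18 19.36 -1.84] shift in target frame [48.16 19.4  -1.84] turn [ 0.13  0.05 -0.04]
```

Emit:
send_rows([
  [12, 5, -1.8, 0, 0, 0, -1],
  [15, 6, 0, 0, 0, 0, -1],
  [12, 5, 0, 0, 0, 0, -1],
  [9, 3, 0, 0, 0, 0, -1],
  [0, 0, 0, 0, 0, 0, -1],
  [0, 0, 0, 0, 0, 0, -1],
  [0, 0, 0, 0, 0, 0, -1],
])

```text
time: 9.48
eef_pos: [516.1, 134.0, 96.0]
tcp_rot: [0.453, 0.418, 0.571, -0.543]
force: [-0.1, 0.4, -1.9]
width: 12.9
```

```bash
python3 - <<'E'
from h import *
for i in range(4): tipstate(); imaging.read_camera('top')
go(36,3,14)
s,p,d=cap('wrist','w5.png')
a=cv2.imread('pics/w5.png');cv2.imwrite('pics/w5z.png',cv2.resize(a[125:295,225:485],None,fx=3,fy=3,interpolation=cv2.INTER_CUBIC))
E
```

```text
tip along 36.87 lat -0.26 h 8.93 lean 13.95 yaw 3.64 F along -0.09 lat -0.36 up -1.94 w 12.9 t 9.475
tip along 36.84 lat -0.25 h 8.92 lean 13.95 yaw 3.64 F along 0.12 lat -1.09 up -0.25 w 12.5 t 9.525
tip along 36.81 lat -0.24 h 8.92 lean 13.95 yaw 3.64 F along -1.20 lat -0.07 up -0.80 w 12.5 t 9.575
tip along 36.74 lat -0.24 h 8.84 lean 13.96 yaw 3.64 F along 0.14 lat 0.66 up -0.36 w 13.1 t 9.625
t 9.675 pos [515.89 133.96  95.86] F [-0.31  0.62 -0.54] w 12.8
shift tool(now) [5.74 0.74 0.13] shift in target frame [5.74 0.74 0.13] turn [ 0.13  0.03 -0.03]
```

View pics/w5z.png

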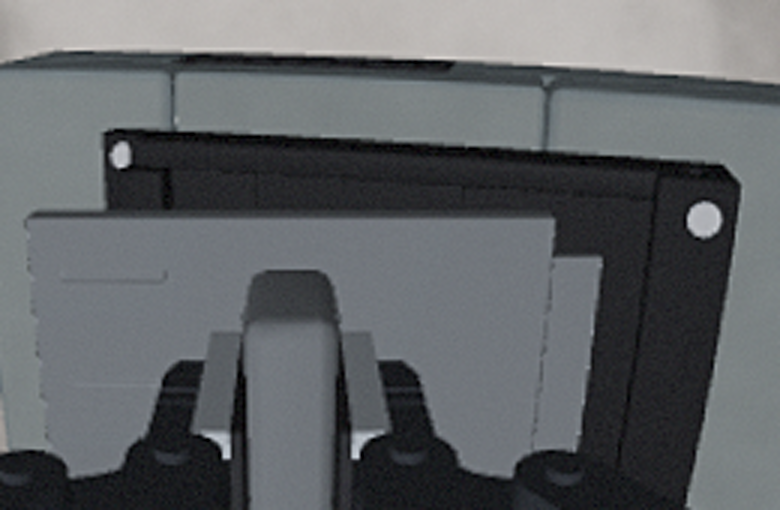

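Emit:
send_rows([
  [2.9, 0.7, 0, 0, 0, 0, -1],
  [2.4, 0.6, 0, 0, 0, 0, -1],
  [1, 0.25, 0, 0, 0, 0, -1],
  [0.5, 0.12, 0, 0, 0, 0, -1],
  [0.5, 0.12, 0, 0, 0, 0, -1],
  [0, 0, 0, 0, 0, 0, -1],
  [0, 0, 0, 0, 0, 0, -1],
])

```text
time: 10.6
eef_pos: [515.8, 133.9, 88.1]
tcp_rot: [0.453, 0.417, 0.571, -0.543]
force: [0.3, 0.2, -1.5]
width: 12.8
```

```bash
python3 - <<'E'
from h import *
tipstate()
E
```

```text
tip along 36.55 lat -0.24 h 0.99 lean 13.99 yaw 3.64 F along 0.33 lat -0.14 up -1.50 w 12.8 t 10.6
```

Emit:
send_rows([
  [0.5, 0.12, 0, 0, 0, 0, -1],
  [0, 0, 0, 0, 0, 0, -1],
])

```text
time: 10.85
eef_pos: [515.7, 133.9, 87.5]
tcp_rot: [0.453, 0.417, 0.571, -0.543]
force: [-1.0, -1.3, -1.9]
width: 12.6
```

Emit:
send_rows([
  [0.5, 0.12, 0, 0, 0, 0, -1],
  [0, 0, 0, 0, 0, 0, -1],
])

```text
time: 11.1
eef_pos: [515.7, 133.9, 87.0]
tcp_rot: [0.453, 0.417, 0.571, -0.543]
force: [-0.3, 0.5, -0.3]
width: 12.7
```

Emit:
send_rows([
  [0.5, 0.12, 0, 0, 0, 0, -1],
  [0, 0, 0, 0, 0, 0, -1],
])

```text
time: 11.35
eef_pos: [515.7, 133.9, 86.8]
tcp_rot: [0.453, 0.417, 0.571, -0.543]
force: [-2.4, 0.3, 4.5]
width: 12.5
```

```bash
python3 - <<'E'
from h import *
tipstate()
E
```

```text
tip along 36.48 lat -0.24 h -0.32 lean 14.00 yaw 3.64 F along -2.42 lat -0.43 up 4.51 w 12.5 t 11.35
```

Emit:
send_rows([
  [-0.87, -0.22, 0, 0, 0, 0, -1],
  [-0.73, 2.91, 0, 0, 0, 0, -1],
  [-0.48, 1.94, 0, 0, 0, 0, -1],
  [-0.48, 1.94, 0, 0, 0, 0, -1],
  [0, 0, 0, 0, 0, 0, -1],
  [0, 0, 0, 0, 0, 0, -1],
])

```text
time: 12.1
eef_pos: [522.6, 134.3, 87.3]
tcp_rot: [0.453, 0.417, 0.571, -0.543]
force: [0.2, 0.0, -1.0]
width: 12.8
```

```bash
python3 - <<'E'
from h import *
tipstate()
E
```

```text
tip along 43.38 lat -0.19 h 0.21 lean 14.01 yaw 3.64 F along 0.15 lat -0.01 up -0.98 w 12.8 t 12.1
```

Emit:
send_rows([
  [-0.44, 0.97, 0, 0, 0, 0, -1],
  [-0.24, 0.97, 0, 0, 0, 0, -1],
  [-0.24, 0.97, 0, 0, 0, 0, -1],
  [0, 0, 0, 0, 0, 0, -1],
])

```text
time: 12.6
eef_pos: [525.8, 134.6, 87.6]
tcp_rot: [0.453, 0.417, 0.571, -0.543]
force: [-0.3, -0.5, -1.3]
width: 12.9
```

Emit:
send_rows([
  [-0.24, 0.97, 0, 0, 0, 0, -1],
  [-0.24, 0.97, 0, 0, 0, 0, -1],
  [0, 0, 0, 0, 0, 0, -1],
])

```text
time: 12.98
eef_pos: [527.8, 134.7, 87.6]
tcp_rot: [0.453, 0.417, 0.571, -0.543]
force: [-0.3, -0.6, -0.9]
width: 12.6
```

Emit:
send_rows([
  [-0.24, 0.97, 0, 0, 0, 0, -1],
  [-0.24, 0.97, 0, 0, 0, 0, -1],
  [0, 0, 0, 0, 0, 0, -1],
])

```text
time: 13.35
eef_pos: [529.8, 134.8, 87.6]
tcp_rot: [0.453, 0.417, 0.571, -0.543]
force: [-0.0, -0.5, -0.9]
width: 12.7
```

```bash
python3 - <<'E'
from h import *
tipstate()
E
```

```text
tip along 50.61 lat -0.23 h 0.45 lean 14.00 yaw 3.63 F along -0.03 lat 0.50 up -0.86 w 12.7 t 13.35
```

Tip now about 4 mm past the estimated mouth with no contact; continuing in small steps.

Emit:
send_rows([
  [-0.24, 0.97, 0, 0, 0, 0, -1],
  [-0.24, 0.97, 0, 0, 0, 0, -1],
  [0, 0, 0, 0, 0, 0, -1],
])

```text
time: 13.72
eef_pos: [531.8, 134.9, 87.6]
tcp_rot: [0.453, 0.417, 0.571, -0.543]
force: [-0.1, 0.3, -0.9]
width: 13.0
```

Emit:
send_rows([
  [-0.24, 0.97, 0, 0, 0, 0, -1],
  [0, 0, 0, 0, 0, 0, -1],
])

```text
time: 13.98
eef_pos: [532.8, 135.0, 87.6]
tcp_rot: [0.453, 0.417, 0.571, -0.543]
force: [-0.2, -0.1, -0.7]
width: 12.9
```

Emit:
send_rows([
  [-0.24, 0.97, 0, 0, 0, 0, -1],
  [0, 0, 0, 0, 0, 0, -1],
])

```text
time: 14.22
eef_pos: [533.5, 135.0, 87.5]
tcp_rot: [0.453, 0.417, 0.571, -0.543]
force: [-1.3, 0.1, -0.7]
width: 12.5
```

```bash
python3 - <<'E'
from h import *
tipstate()
E
```

```text
tip along 54.27 lat -0.21 h 0.40 lean 14.03 yaw 3.63 F along -1.26 lat -0.21 up -0.72 w 12.5 t 14.225
```

Emit:
send_rows([
  [0.96, -0.6, 0, 0, 0, 1, -1],
  [0.96, -0.41, 0, 0, 0, 1, -1],
  [0.96, -0.41, 0, 0, 0, 1, -1],
  [0, 0, 0, 0, 0, 0, -1],
])

```text
time: 14.72
eef_pos: [531.4, 134.9, 85.2]
tcp_rot: [0.467, 0.432, 0.56, -0.531]
force: [0.3, -0.3, -1.0]
width: 12.9
```

```bash
python3 - <<'E'
from h import *
tipstate()
E
```

```text
tip along 54.03 lat -0.27 h 0.61 lean 10.98 yaw 3.65 F along 0.28 lat 0.29 up -0.97 w 12.9 t 14.725
```

Emit:
send_rows([
  [0.96, -0.41, 0, 0, 0, 1, -1],
  [-0.1, 0.5, 0, 0, 0, 0, -1],
  [-0.1, 0.5, 0, 0, 0, 0, -1],
  [0, 0, 0, 0, 0, 0, -1],
])

```text
time: 15.22
eef_pos: [531.7, 134.9, 84.2]
tcp_rot: [0.471, 0.437, 0.556, -0.527]
force: [-2.7, -0.1, 1.2]
width: 12.7
```

```bash
python3 - <<'E'
from h import *
tipstate()
s,p,d=cap('wrist','w6.png')
cap('scene','s6.png')
a=cv2.imread('pics/w6.png');cv2.imwrite('pics/w6z.png',cv2.resize(a[125:295,225:485],None,fx=3,fy=3,interpolation=cv2.INTER_CUBIC))
E
```

```text
tip along 54.85 lat -0.25 h 0.42 lean 10.07 yaw 3.63 F along -2.70 lat -0.09 up 1.18 w 12.7 t 15.225
```

View pics/w6z.png

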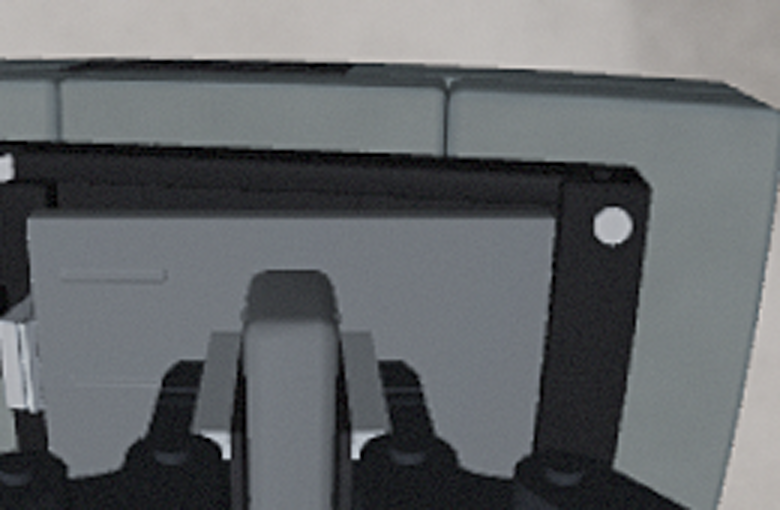

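Emit:
send_rows([
  [0, 0, 0, 0, 0, 0, -0.6],
  [0, 0, 0, 0, 0, 0, -0.4],
  [0, 0, 0, 0, 0, 0, -0.4],
  [0, 0, 0, 0, 0, 0, -0.4],
])

```text
time: 15.82
eef_pos: [532.3, 135.0, 84.3]
tcp_rot: [0.472, 0.437, 0.556, -0.527]
force: [0.1, -0.0, -0.8]
width: 25.5
```

Emit:
send_rows([
  [-3, 0, 0, 0, 0, 0, -0.4],
  [-15, 0, 0, 0, 0, 0, -0.4],
  [-20, 0, 0, 0, 0, 0, -0.4],
  [-15, 0, 0, 0, 0, 0, -0.4],
  [0, 0, 0, 0, 0, 5, -1],
  [0, 0, 0, 0, 0, 5, -1],
  [0, 0, 0, 0, 0, 0, -1],
  [0, 0, 0, 0, 0, 0, -1],
])

```text
time: 16.82
eef_pos: [541.9, 135.7, 137.0]
tcp_rot: [0.516, 0.484, 0.516, -0.484]
force: [0.5, -0.5, -1.0]
width: 0.4
```

```bash
python3 - <<'E'
from h import *
s,p,d=cap('wrist','w7.png');import pickle; pickle.dump(s,open('w7.pkl','wb'))
print(s['eef_pos'],s['width'],s['force'],s['time'])
a=cv2.imread('pics/w7.png');cv2.imwrite('pics/w7z.png',cv2.resize(a[110:310,210:470],None,fx=3,fy=3,interpolation=cv2.INTER_CUBIC))
E
```

```text
[541.91394597 135.68410686 137.02431914] 0.3605645380279774 [ 0.50357223 -0.4927912  -0.9728792 ] 16.825
```

View pics/w7z.png

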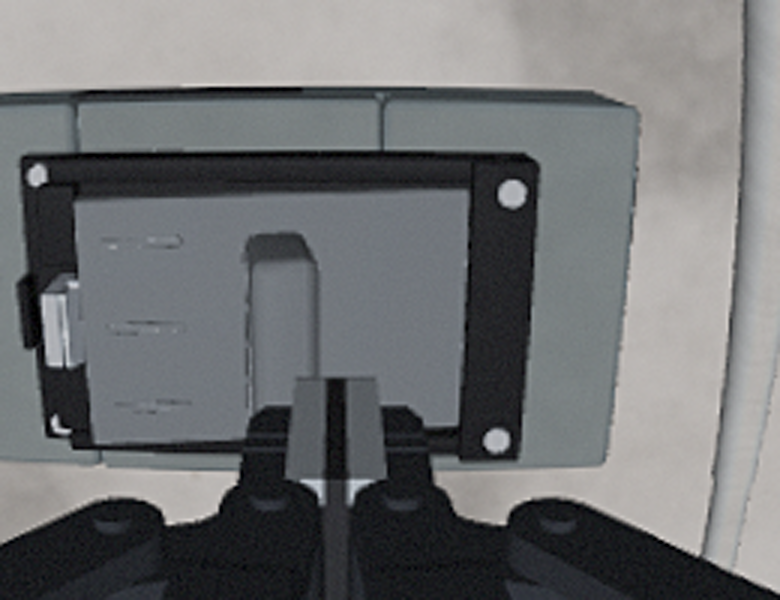

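```bash
python3 - <<'E'
from h import *
plan([500.05,131.05,90],3.6)
E
```

```text
t 16.875 pos [542.08 135.65 136.83] F [-0.32  0.76 -0.33] w 0.0
shift tool(now) [ 46.83 -42.23   1.93] shift in target frame [ 46.83 -42.23   1.95] turn [ 0.04 -0.01  0.01]
```

Emit:
send_rows([
  [0, -15, 1, 0, 0, 0, -1],
  [0, -20, 0.9, 0, 0, 0, -1],
  [0, -7.2, 0, 0, 0, 0, -1],
  [20, 0, 0, 0, 0, 0, -1],
  [17, 0, 0, 0, 0, 0, -1],
  [7, 0, 0, 0, 0, 0, -1],
  [0, 0, 0, 0, 0, 0, -1],
])

```text
time: 17.75
eef_pos: [499.0, 130.9, 91.8]
tcp_rot: [0.515, 0.483, 0.516, -0.484]
force: [-0.3, -0.1, -0.1]
width: -0.0
```

Emit:
send_rows([
  [2, 0, 0, 0, 0, 0, -1],
  [2, 0, 0, 0, 0, 0, -1],
  [0, 0, 0, 0, 0, 0, -1],
])

```text
time: 18.12
eef_pos: [499.4, 131.0, 88.6]
tcp_rot: [0.516, 0.484, 0.516, -0.484]
force: [-1.0, 0.9, 1.1]
width: 0.2
```

```bash
python3 - <<'E'
from h import *
s,p,d=cap('wrist','w8.png')
print(s['eef_pos'],s['width'],s['force'],s['time'])
a=cv2.imread('pics/w8.png');cv2.imwrite('pics/w8z.png',cv2.resize(a[110:310,210:470],None,fx=3,fy=3,interpolation=cv2.INTER_CUBIC))
E
```

```text
[499.36839407 130.96154506  88.55146277] 0.17043912981826717 [-0.98743163  0.946387    1.14065317] 18.125
```

View pics/w8z.png

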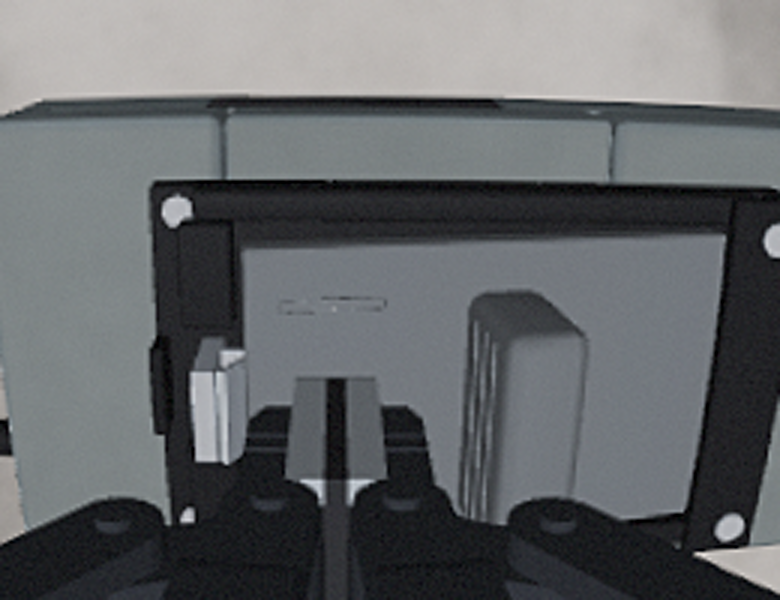

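Emit:
send_rows([
  [1, 0, 0, 0, 0, 0, -1],
  [1, 0, 0, 0, 0, 0, -1],
  [0, 0, 0, 0, 0, 0, -1],
])

```text
time: 18.55
eef_pos: [499.2, 131.0, 86.4]
tcp_rot: [0.516, 0.484, 0.516, -0.484]
force: [1.1, 0.0, -0.7]
width: -0.3
```

Emit:
send_rows([
  [1, 0, 0, 0, 0, 0, -1],
  [1, 0, 0, 0, 0, 0, -1],
  [0, 0, 0, 0, 0, 0, -1],
])

```text
time: 18.92
eef_pos: [499.2, 131.0, 84.3]
tcp_rot: [0.516, 0.484, 0.516, -0.484]
force: [-0.7, -0.4, -0.0]
width: -0.2
```

Emit:
send_rows([
  [1, 0, 0, 0, 0, 0, -1],
  [1, 0, 0, 0, 0, 0, -1],
  [0, 0, 0, 0, 0, 0, -1],
])

```text
time: 19.3
eef_pos: [499.3, 131.0, 82.5]
tcp_rot: [0.516, 0.484, 0.516, -0.484]
force: [-0.9, 0.5, 3.7]
width: 0.1
```

Contact at about the predicted height. Pressing on in 1 mm steps.

Emit:
send_rows([
  [1, 0, 0, 0, 0, 0, -1],
  [1, 0, 0, 0, 0, 0, -1],
])

```text
time: 19.55
eef_pos: [499.1, 131.0, 80.6]
tcp_rot: [0.516, 0.484, 0.516, -0.484]
force: [-2.5, -0.4, 6.2]
width: 0.3
```

Emit:
send_rows([
  [1, 0, 0, 0, 0, 0, -1],
  [1, 0, 0, 0, 0, 0, -1],
])

```text
time: 19.8
eef_pos: [498.9, 130.9, 78.6]
tcp_rot: [0.515, 0.484, 0.516, -0.484]
force: [-3.8, -0.6, 8.5]
width: -0.0
```

Emit:
send_rows([
  [1, 0, 0, 0, 0, 0, -1],
  [1, 0, 0, 0, 0, 0, -1],
])

```text
time: 20.05
eef_pos: [499.3, 131.0, 76.3]
tcp_rot: [0.516, 0.484, 0.516, -0.484]
force: [0.0, -0.5, 0.5]
width: -0.5
```

Emit:
send_rows([
  [1, 0, 0, 0, 0, 0, -1],
  [1, 0, 0, 0, 0, 0, -1],
])

```text
time: 20.3
eef_pos: [499.3, 131.0, 74.3]
tcp_rot: [0.516, 0.484, 0.516, -0.484]
force: [-0.5, -0.6, 3.0]
width: 0.0
```

Emit:
send_rows([
  [1, 0, 0, 0, 0, 0, -1],
  [1, 0, 0, 0, 0, 0, -1],
])

```text
time: 20.55
eef_pos: [499.3, 131.0, 72.3]
tcp_rot: [0.516, 0.484, 0.516, -0.484]
force: [0.9, 0.3, 0.1]
width: -0.0
```

Emit:
send_rows([
  [1, 0, 0, 0, 0, 0, -1],
  [0, 0, 0, 0, 0, 0, -1],
])

```text
time: 20.8
eef_pos: [499.3, 130.9, 71.3]
tcp_rot: [0.516, 0.484, 0.516, -0.484]
force: [0.6, 0.5, -0.3]
width: 0.1
```

Emit:
send_rows([
  [0.5, 0, 0, 0, 0, 0, -1],
  [0, 0, 0, 0, 0, 0, -1],
])

```text
time: 21.05
eef_pos: [499.4, 131.0, 71.1]
tcp_rot: [0.516, 0.484, 0.516, -0.484]
force: [-0.6, 0.8, 2.4]
width: 0.1
```

Emit:
send_rows([
  [0.5, 0, 0, 0, 0, 0, -1],
  [0, 0, 0, 0, 0, 0, -1],
])

```text
time: 21.3
eef_pos: [499.4, 131.0, 71.0]
tcp_rot: [0.516, 0.484, 0.516, -0.484]
force: [-2.0, -0.4, 8.8]
width: -0.2
```

```bash
python3 - <<'E'
from h import *
s,p,d=cap('wrist','w9.png')
print(s['eef_pos'],s['width'],s['force'],s['time'])
a=cv2.imread('pics/w9.png');cv2.imwrite('pics/w9z.png',cv2.resize(a[110:310,210:470],None,fx=3,fy=3,interpolation=cv2.INTER_CUBIC))
E
```

```text
[499.40034622 130.97038259  71.01255354] -0.1989557448027162 [-2.02118164 -0.39713631  8.78135096] 21.3
```

View pics/w9z.png

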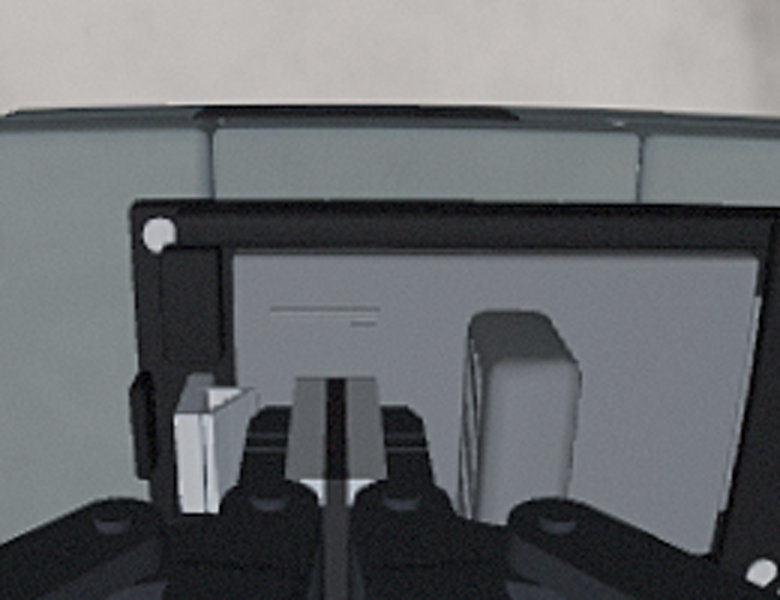

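Emit:
send_rows([
  [-3, 0, 0, 0, 0, 0, -1],
  [-20, 0, 0, 0, 0, 0, -1],
  [-45, 0, 0, 0, 0, 0, -1],
  [-50, 0, 0, 0, 0, 0, -1],
  [-50, 0, 0, 0, 0, 0, -1],
  [0, 0, 30, 0, 0, 0, -1],
  [0, 0, 0, 0, 0, 0, -1],
])

```text
time: 22.22
eef_pos: [501.3, 100.1, 239.0]
tcp_rot: [0.515, 0.485, 0.515, -0.484]
force: [0.0, 0.5, 0.3]
width: 0.0
```

```bash
python3 - <<'E'
from h import *
s,p,d=cap('wrist','w10.png');np.save('w10d.npy',d)
print(s['eef_pos'],s['width'],s['force'],s['time'])
a=cv2.imread('pics/w10.png');cv2.imwrite('pics/w10z.png',cv2.resize(a[70:240,230:430],None,fx=3.5,fy=3.5,interpolation=cv2.INTER_CUBIC))
E
```

```text
[501.27290502 100.0614147  239.04747377] 0.031818156126035446 [0.01459548 0.5005997  0.31955096] 22.225
```

View pics/w10z.png

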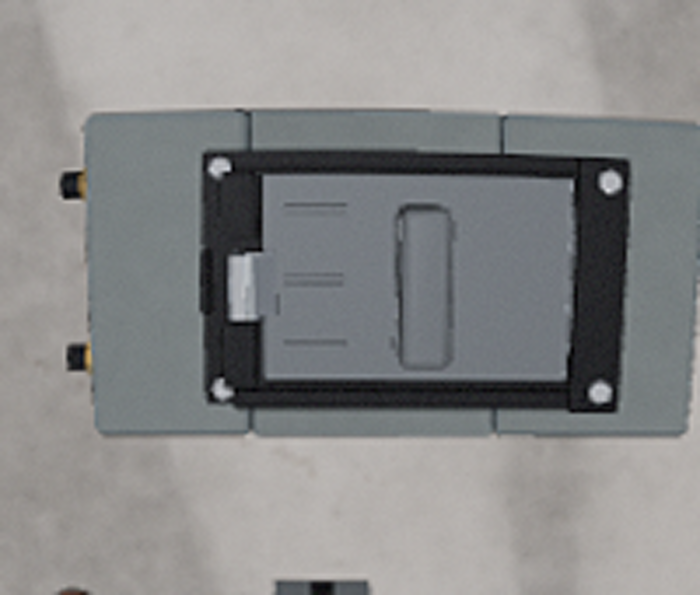

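```bash
python3 - <<'E'
from h import *
s=manip.observe();d=np.load('w10d.npy');c=imaging.calibration('wrist');K=c['intrinsics'];H=c['hand_eye'];M=rot(s['tcp_rot']).as_matrix()
def pt(u,v):
    a=np.array([u-K[0,2],v-K[1,2]]);r=np.hypot(*a);th=r/K[0,0];x=np.array([np.tan(th)*a[0]/r,np.tan(th)*a[1]/r,1])
    dd=np.median(d[int(v)-2:int(v)+3,int(u)-2:int(u)+3]);return M@(H[:3,:3]@(x*dd)+H[:3,3])+s['eef_pos']
f=lambda u,v:(u/3.5+230,v/3.5+70)
for n,p in dict(rear_l=(300,190),rear_r=(300,365),mid_l=(375,250),front_l=(500,200),front_r=(500,360),front=(555,280),box_rear=(150,270),box_front=(660,280),bar=(600,280),bench_u=(350,50),bench_d=(350,500)).items(): print(n,pt(*f(*p)).round(1))
E
```

```text
rear_l [491.1 157.6  55.5]
rear_r [494.  106.7  55.7]
mid_l [513.5 141.7  55.3]
front_l [548.4 158.9  55.4]
front_r [552.7 112.   55.6]
front [566.9 137.   55.2]
box_rear [447.2 130.8  43.4]
box_front [603.2 138.6  43.2]
bar [579.4 138.6  59.3]
bench_u [503.9 203.6  -1.5]
bench_d [514.4  46.6  -1.7]
```

```bash
python3 - <<'E'
from h import *
print(manip.finish_job())
E
```

```text
the job is handed in; nothing more can be done
None
```

The cover is back on the box, flat, with the catch snapped over its rear edge. I handed the job in at about 22 s, with the gripper clear of everything.

- **What I did:** I gripped the cover by its rib, leaned it 14° with the lip down, touched the ledge lightly, and slid the lip under the bar until I felt contact. I then pivoted it onto the catch ramp, let go, and pressed behind the rib with shut fingers until it snapped home.
- **Slot position:** the seat sits about 20 mm towards -x from its +x end position. That is the camera estimate, and the contact was within 0.5 mm of where it predicted.
- **Forces:** the readings I took while pushing on the box stayed below 10 N. The highest, about 9 N, was pressing down at the final hard stop.
- **Last checks:**
  - The fingers stopped at the height expected for a closed cover.
  - The last picture shows the catch over the plate.
  - Depth readings across the plate agree within 0.5 mm, 12 mm above the box top as they should be.
- **What disagreed:** the cover looked slightly smaller in the wrist picture than the calibration predicted, and the cameras differed by about 2 mm on the cover's sideways position. I moved it 1.8 mm sideways to correct for this, and the lip entered without rubbing.

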